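# Hold the scraper blade in the tool steriliser's slot

### The arm

A 6-joint arm with a two-finger parallel gripper is mounted at the origin on the work surface. World frame = base frame: x ahead of the robot, y to its left, z up, the work surface at z = 0. Lengths are in m, angles in rad, forces in N, time in s.
With the tool pointing down it reaches from about 0.35 to 0.775 m from the base axis. Payload 7.3 kg.
Tool frame: the origin (TCP) lies on the centre line of the jaws, within the pads' length; the fingertips stand 11 mm ahead of it and the grasp point (between the pads) lies 8 mm behind it; y points along the fingers, z is the direction in which the jaws open and shut, and the axes are right-handed (so a half turn about y gives the same grasp; the last joint's range is limited). The gripper opens to 92 mm and grips with 3 to 60 N. Pads are 19 mm wide; open, the fingers measure 130 mm over their backs; the gripper's body (75 mm by 190 mm) begins 47 mm behind the grasp point.
Start: joints at [1.135, 0.342, 1.524, -0, 1.275, -0.146], TCP at [0.15, 0.503, 0.238] pointing down, gripper open.
Joint ranges: [-2.53, 2.53], [-0.77, 2.02], [0.04, 2.7], [-1, 4.14], [0.28, 2.66], [-3.11, 3.11]. Speed limits (rad/s): [2.57, 2.57, 3.14, 3.14, 3.14, 3.14].

### API

Orientations are given as [roll, pitch, yaw] about the fixed x, y, z axes, in that order (R = Rz(yaw) Ry(pitch) Rx(roll)).
In Python, from cell import robot, cams gives the robot as it stands.
- The arm moves only by the tool apply_moves, never from a script. Its argument "plan" is a list of rows, each a list of 7 numbers: the shift along the tool's x, y, z in m, then the turn, a rotation vector about the tool's x, y, z in degrees, then the gripper command: -1 is fully open, 1 is shut, values between are in proportion. A call has exactly 5 rows; each row is the pose to reach, as a shift and turn from the pose commanded when the call began, along the tool's axes at that moment; what a row does not reach only later rows make up. A row lasts 1/8 s, in which the tool goes at most 62.5 mm and 10.7 degrees, less where a joint would pass 70% of its speed; a pose out of reach is approached as far as the arm can. A call with a gripper value outside its range is refused whole. The fingers move at their own pace and stop on an object; "squeeze" is the grip in N (left out, the last holds). Time passes only in rows, so rows that repeat a pose let the fingers close, or fill a call up. It gives the time, the measured TCP pose, the force and the opening at its end, in the units of the state.
- robot.observe(): the state, without advancing time (a new reading comes with each control period).
- cams.read_camera(name): name is "scene" or "top"; returns the picture (420x560x3 uint8, blue, green, red); there is no depth.
- cams.calibration(name): a dict with "fx", "fy", "cx", "cy" (pixels), "extrinsics" (4x4, takes a point from world to camera coordinates). Camera axes: x right, y up, looking along -z (the intrinsics and any distortion apply to the point x, -y, -z); pixel columns grow to the right and rows downward; lengths in m; the calibration is good to about 2 mm. A picture is of the moment at which its call begins. calibration takes no time and is no camera call.
- robot.hand_in(): hands the job in, once; it reports no verdict.
The state is a dict: "time": time; "qpos": joint angles; "qvel": joint speeds; "joint_efforts": joint torques, N m; "tool_pos": TCP position; "tool_rot": TCP orientation; "contact_force": force on the tool from outside, world axes, zero at the start; "torque": the same for the moment, N m; "opening": finger opening in m.
Only numpy, scipy, OpenCV 4.12 (cv2) and the standard library are available. Lean on these libraries where they do the work, as an engineer would, in place of code of your own. Each camera call takes 0.05 s, during which the arm holds its last target. There are 200 camera calls.

### The job

The blue-handled scraper has to be sterilised. First slide the steriliser's black shutter grip until it stands at the green marks, so that the slot in the lid is open; then lift the blue-handled scraper out of the wooden stand, lower its blade upright through the slot until the black line across the blade is level with the lid, and finish still holding it there by the handle, with the handle clear of the lid. Leave the other scraper and the two bottles where they are.

Things in the scene. Friction and masses are not known exactly. Their poses are not given: they have to be found in the camera images.
- steriliser: White tool steriliser, fixed to the table: a box 220 mm (its x) by 280 mm (its y) and 130 mm high with a flat bare aluminium lid (10 mm thick) on top. It is hollow below the lid; its floor is 8 mm above the table. Origin: centre of its underside; z up; its x is the direction in which the shutter moves. In the lid are the blade slot in the middle and the shutter grip beside it towards +y.
- slot (a point): Centre of the blade slot in the lid, at the lid's top surface (130 mm above the table). Axes as the steriliser's: the slot is 92 mm long along y and 6 mm wide along x, that is 2 mm more than the blade each way (1 mm a side), upright through the 10 mm lid, with a 3 mm lead-in bevel round its upper edge. The orange shutter plate (4 mm thick) lies 1 mm below the lid and closes the slot unless its window stands under the slot.
- shutter (a joint): Position of the sliding shutter in m, 0 to 0.08, growing along the steriliser's +x. The window in the shutter is centred under the slot at 0.045, where the grip stands at the green marks (0.040 to 0.050 is open; farther off it is partly, then wholly blocked, also at both ends of the travel). It starts between 0 and 0.024. It slides with about 2 N of friction and stays where it is left.
- shutter_grip (a point): Centre of the shutter's black grip, a block 20 mm along the steriliser's x (its sliding direction), 24 mm along y and 34 mm high with a green line across its top; it stands on the lid 100 mm to the +y side of the slot's centre line, its centre 18.5 mm and its top 35.5 mm above the lid's top. Axes as the steriliser's. Nothing else stands on the lid.
- open_mark (a point): Point on the lid's top between the two green marks beside the grip's track, in line with the slot (100 mm along the steriliser's +y from its centre): the grip's centre must be above this point for the slot to be open.
- stand: Plywood stand, fixed to the table: a block 190 mm (its x) by 130 mm (its y), 45 mm high, with two slots along its y, 42 mm to either side of its centre along x. Each is 6 mm by 92 mm and 35 mm deep and holds one scraper upright. Origin: centre of its underside.
- blue_scraper_handle (a point): Centre of the blue handle of the scraper to be sterilised: handle 24 mm thick (scraper's x), 90 mm long (y), 34 mm high (z up), across the top of the steel blade. The blade below is 4 mm thick, 90 mm wide along y and 65 mm high, flat and straight. Total height 99 mm, about 0.16 kg. It starts upright in one of the stand's slots with the blade's lower edge 10 mm above the table, this point 92 mm above the table. Either way round is the same.
- blue_scraper_edge (a point): Centre of the lower edge of that scraper's blade, 82 mm straight below the handle's centre, same axes. A black line runs across both faces of the blade 40 mm above this edge (25 mm below the handle's underside).
- red_scraper_handle (a point): Handle centre of the other scraper, same shape, red-brown handle, in the stand's other slot (84 mm away); leave alone.
- oil_bottle: Green glass bottle, 56 mm across, 150 mm high, origin at the underside; leave alone.
- blue_bottle: Blue bottle, 54 mm across, 140 mm high, origin at the underside; leave alone.

How it is judged:
By the outcome, as a careful person would: the job done as asked, in the order asked, and still so for the second after the job is handed in, while the arm keeps its last pose, push and grip.
It also fails if it takes over 64 s, if anything falls off the work surface, if the arm or the gripper's body presses on something with over 40 N, if the wrist force passes 120 N, or if a joint passes its speed limit or range.

## Working session

There is one attempt and no reset: what is moved stays moved. The work goes in short steps, Python scripts to look and compute and a tool call to move; the robot and the scene stay as the last step left them, time stands still between calls to the robot, and variables do not carry over. Pictures are saved under pics/ and viewed, about 8 in all and at most 12, crops included, and the job is handed in when it is done.

Besides the shell and the picture viewer there is one more tool, called after "Request:" as name(argument=value, ...) on one line, values as JSON. apply_moves: Moves the arm, as the interface text tells. Its arguments: {"type":"object","properties":{"plan":{"type":"array","items":{"type":"array","items":{"type":"number"}}},"squeeze":{"type":"number"}},"required":["plan"]}

```bash
mkdir -p pics; ls; python3 - <<'E'
from cell import robot,cams
import cv2,numpy as np
s=robot.observe(); print({k:np.round(v,3) for k,v in s.items()})
for n in("scene","top"):
    c=cams.calibration(n); print(n,{k:np.round(v,4).tolist() for k,v in c.items()})
    cv2.imwrite(f"pics/{n}0.png",cams.read_camera(n))
E
```

```text
pics
{'time': np.float64(0.0), 'qpos': array([ 1.135,  0.343,  1.525, -0.   ,  1.275, -0.146]), 'qvel': array([-0.   ,  0.001, -0.001, -0.001,  0.   ,  0.001]), 'joint_efforts': array([-1.0000e-03, -4.3125e+01, -2.4422e+01,  7.2000e-02,  5.6000e-02,
       -0.0000e+00]), 'tool_pos': array([0.15 , 0.503, 0.237]), 'tool_rot': array([-1.572,  0.   , -0.29 ]), 'contact_force': array([-0.475, -0.643,  0.11 ]), 'torque': array([ 0.028, -0.022,  0.066]), 'opening': np.float64(0.092)}
scene {'fx': 448.9426, 'fy': 448.9426, 'cx': 284.2618, 'cy': 215.9286, 'extrinsics': [[0.713, 0.7009, -0.017, -0.2887], [-0.4488, 0.4749, 0.757, 0.2077], [0.5387, -0.5321, 0.6532, -1.8023], [0.0, 0.0, 0.0, 1.0]]}
top {'fx': 543.7546, 'fy': 543.7546, 'cx': 281.4728, 'cy': 214.1615, 'extrinsics': [[0.0232, -0.9996, 0.0187, -0.146], [0.985, 0.0261, 0.1708, -0.5249], [-0.1712, 0.0145, 0.9851, -1.4455], [0.0, 0.0, 0.0, 1.0]]}
```

View pics/scene0.png

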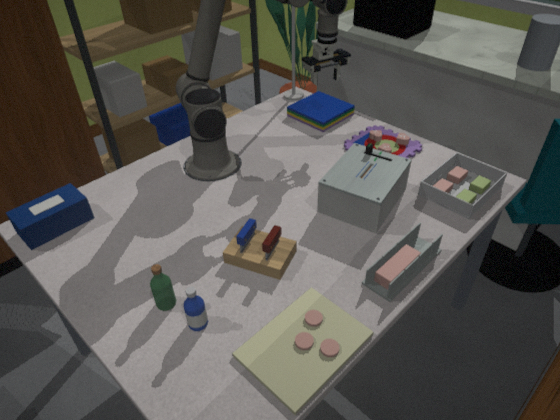

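View pics/top0.png

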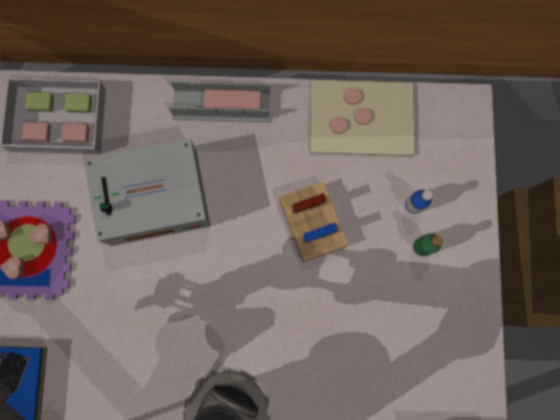

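The scene view shows the steriliser (365,185) and the stand (260,250). The top view shows the lid (148,190), grip (105,208), green marks near (97,198)/(114,195), slot (145,187), blue handle (320,233) and red handle (309,203). I'll zoom in and measure.

```bash
cat > h.py <<'E'
from cell import robot,cams
import cv2,numpy as np
def ray(n,u,v):
    c=cams.calibration(n);E=np.array(c["extrinsics"]);R,t=E[:3,:3],E[:3,3]
    d=R.T@np.array([(u-c["cx"])/c["fx"],-(v-c["cy"])/c["fy"],-1.]);return -R.T@t,d
def onz(n,u,v,z):
    o,d=ray(n,u,v);return o+d*(z-o[2])/d[2]
def proj(n,p):
    c=cams.calibration(n);E=np.array(c["extrinsics"]);q=E[:3,:3]@np.array(p)+E[:3,3]
    return np.array([c["cx"]+c["fx"]*q[0]/-q[2],c["cy"]+c["fy"]*q[1]/q[2]])
def tri(u1,u2):
    (a,d),(b,e)=ray("top",*u1),ray("scene",*u2)
    s=np.linalg.lstsq(np.c_[d,-e],b-a,rcond=None)[0];p,q=a+d*s[0],b+e*s[1]
    return (p+q)/2,np.linalg.norm(p-q)
def mask(img,lo,hi,box):
    m=cv2.inRange(cv2.cvtColor(img,cv2.COLOR_BGR2HSV),np.array(lo),np.array(hi))
    k=np.zeros_like(m);x0,y0,x1,y1=box;k[y0:y1,x0:x1]=m[y0:y1,x0:x1];return k
def blobs(m,amin=3):
    n,l,s,c=cv2.connectedComponentsWithStats(m)
    return [(c[i].round(1).tolist(),int(s[i,4])) for i in range(1,n) if s[i,4]>=amin]
E
python3 - <<'E'
from h import *
t=cv2.imread("pics/top0.png");s=cv2.imread("pics/scene0.png")
a=cv2.resize(t[130:250,75:215],None,fx=5,fy=5,interpolation=cv2.INTER_CUBIC)
cv2.imwrite("pics/lid_top.png",a)
b=np.vstack([cv2.resize(s[140:220,310:420],None,fx=5,fy=5,interpolation=cv2.INTER_CUBIC)[:,:550]])
c=cv2.resize(t[175:265,270:350],None,fx=3,fy=3,interpolation=cv2.INTER_CUBIC)
cv2.imwrite("pics/lid_scene.png",b)
for n,i,bx in(("top",t,(270,175,350,265)),("scene",s,(220,215,300,280))):
    m=mask(i,(105,120,60),(130,255,255),bx);print(n,"blue",blobs(m,8),cv2.minAreaRect(cv2.findNonZero(m)))
    m=mask(i,(0,120,40),(8,255,200),bx)|mask(i,(172,120,40),(180,255,200),bx);print("red",blobs(m,8),cv2.minAreaRect(cv2.findNonZero(m)))
m=mask(t,(45,90,40),(85,255,255),(85,140,215,245));print("green",blobs(m,2))
m=mask(t,(0,0,0),(180,255,45),(85,150,130,225));print("black",blobs(m,5))
m=mask(s,(45,90,40),(85,255,255),(330,135,415,185));print("green sc",blobs(m,1))
E
```

```text
top blue [([320.1, 232.1], 266)] ((320.02740478515625, 232.23974609375), (8.192880630493164, 33.5908088684082), 69.44395446777344)
red [([308.7, 202.8], 265)] ((308.6000061035156, 202.80001831054688), (8.221921920776367, 32.88768768310547), 71.56505584716797)
scene blue [([245.0, 231.1], 215)] ((245.53843688964844, 231.19229125976562), (9.984603881835938, 28.012361526489258), 33.690067291259766)
red [([270.4, 237.2], 175)] ((270.9999694824219, 238.49998474121094), (9.429903030395508, 28.012361526489258), 33.690067291259766)
green [([114.5, 194.0], 4), ([98.0, 197.0], 3), ([104.2, 205.9], 31), ([187.2, 227.3], 6)]
black [([106.0, 198.8], 140)]
green sc [([368.8, 145.0], 6), ([380.0, 152.5], 2), ([374.7, 159.0], 3)]
```

View pics/lid_top.png

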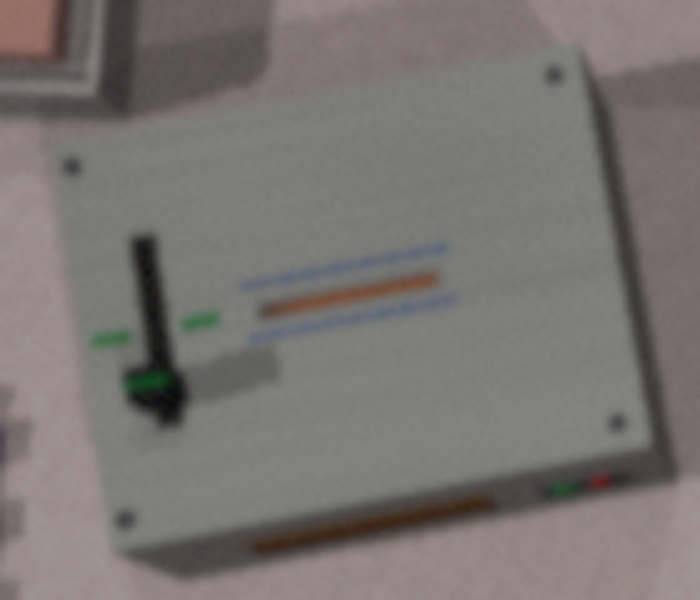

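View pics/lid_scene.png

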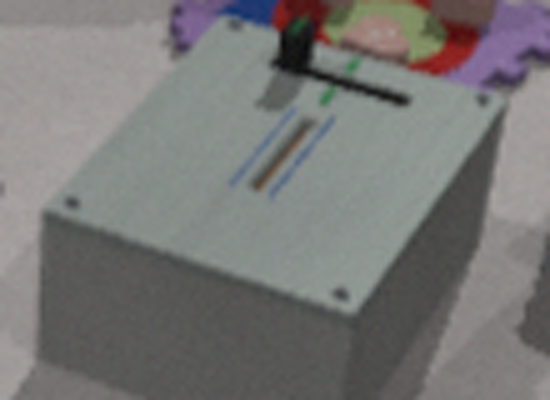

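```bash
python3 - <<'E'
from h import *
t=cv2.imread("pics/top0.png");s=cv2.imread("pics/scene0.png")
T=lambda p:((p[0]+.5)/5-.5+75,(p[1]+.5)/5-.5+130)
S=lambda p:((p[0]+.5)/5-.5+310,(p[1]+.5)/5-.5+140)
for z,n,f,L in((.13,"top",T,[(72,166),(554,75),(617,423),(125,519),(262,312),(438,280),(242,287),(447,246),(250,341),(457,297),(112,340),(201,321)]),
          (.13,"scene",S,[(236,25),(483,100),(340,293),(72,203),(312,120),(254,188),(295,108),(231,185),(333,117),(272,199),(352,66),(327,98)])):
    P=np.array([onz(n,*f(p),z)[:2] for p in L])
    a=P[:4];print(n,"screws",a.round(4).tolist(),"mean",a.mean(0).round(4),"sizes",[round(np.linalg.norm(a[i]-a[i-1]),4) for i in range(4)])
    # steriliser y dir (towards grip): from slot/lines/screws
    for i,j in((0,1),(3,2),(4,5),(6,7),(8,9),(10,11)):
        d=P[i]-P[j];print((i,j),"len",round(np.linalg.norm(d),4),"yaw of y deg",round(np.degrees(np.arctan2(d[1],d[0])),2))
    print("slot",P[4:6].mean(0).round(4),"lines",P[6:10].mean(0).round(4),"marks",P[10:12].mean(0).round(4))
print("griptop top",onz("top",104.2,205.9,.1655),"scene",onz("scene",368.8,145.0,.1655),tri((104.2,205.9),(368.8,145)))
for nm,a,b in(("blue",(320.1,232.1),(245,231.1)),("red",(308.7,202.8),(270.4,237.2))):
    print(nm,onz("top",*a,.109),onz("scene",*b,.1),tri(a,b))
m=mask(t,(105,120,60),(130,255,255),(270,175,350,265))
bx=cv2.boxPoints(cv2.minAreaRect(cv2.findNonZero(m)));W=np.array([onz("top",*p,.109)[:2] for p in bx]);print(W.round(4))
P=np.array([onz("top",*p,.109)[:2] for p in cv2.findNonZero(m)[:,0].astype(float)]);
for X in(P,):
    l=cv2.fitLine(X.astype(np.float32),cv2.DIST_L2,0,.01,.01).ravel();print("blue axis deg",np.degrees(np.arctan2(l[1],l[0])))
# stand wood
m=mask(t,(10,60,60),(25,255,255),(270,175,350,265));m=cv2.morphologyEx(m,cv2.MORPH_CLOSE,np.ones((15,15)))
r=cv2.minAreaRect(cv2.findNonZero(m));print(r,np.array([onz("top",*p,.045)[:2] for p in cv2.boxPoints(r)]).round(4).tolist(),onz("top",*r[0],.045))
E
```

```text
top screws [[0.6367, 0.3744], [0.6933, 0.126], [0.508, 0.0837], [0.4516, 0.332]] mean [0.5724 0.229 ] sizes [np.float64(0.1899), np.float64(0.2547), np.float64(0.1901), np.float64(0.2546)]
(0, 1) len 0.2547 yaw of y deg 102.84
(3, 2) len 0.2546 yaw of y deg 102.8
(4, 5) len 0.0919 yaw of y deg 102.23
(6, 7) len 0.1076 yaw of y deg 103.31
(8, 9) len 0.1085 yaw of y deg 103.97
(10, 11) len 0.0464 yaw of y deg 104.06
slot [0.5713 0.2251] lines [0.573  0.2257] marks [0.5503 0.3236]
scene screws [[0.4523, 0.3358], [0.6387, 0.3747], [0.6935, 0.1284], [0.5086, 0.0857]] mean [0.5733 0.2311] sizes [np.float64(0.2564), np.float64(0.1904), np.float64(0.2523), np.float64(0.1898)]
(0, 1) len 0.1904 yaw of y deg -168.22
(3, 2) len 0.1898 yaw of y deg -167.0
(4, 5) len 0.0937 yaw of y deg 102.04
(6, 7) len 0.1061 yaw of y deg 102.94
(8, 9) len 0.1098 yaw of y deg 104.42
(10, 11) len 0.0471 yaw of y deg 103.8
slot [0.5762 0.2273] lines [0.5747 0.2291] marks [0.5522 0.3254]
griptop top [0.51694924 0.31470049 0.1655    ] scene [0.51754248 0.31460257 0.1655    ] (array([0.51713866, 0.31494981, 0.16511327]), np.float64(0.0003294910538103445))
blue [ 0.47255479 -0.23416601  0.109     ] [ 0.47828264 -0.24084051  0.1       ] (array([ 0.47401778, -0.23624878,  0.0943814 ]), np.float64(0.0020243955536421165))
red [ 0.54982508 -0.20317662  0.109     ] [ 0.55293407 -0.20674398  0.1       ] (array([ 0.55156956, -0.20449896,  0.09771731]), np.float64(0.0015060264031836867))
[[ 0.4656 -0.1891]
 [ 0.4989 -0.2712]
 [ 0.4788 -0.2789]
 [ 0.4456 -0.197 ]]
blue axis deg -68.15654
((312.910888671875, 221.22805786132812), (70.2133560180664, 48.884620666503906), 68.83873748779297) [[0.5755, -0.1207], [0.629, -0.2463], [0.4477, -0.3173], [0.3966, -0.1938]] [ 0.51122999 -0.2196703   0.045     ]
```

Request:
apply_moves(plan=[[0.06,0,-0.011,0,10,0,-1],[0.12,0,-0.022,0,20,0,-1],[0.18,0,-0.033,0,30,0,-1],[0.24,0,-0.044,0,40,0,-1],[0.3,0,-0.055,0,50,0,-1]])

```text
time: 0.72
tool_pos: [0.4232, 0.3635, 0.2375]
tool_rot: [-1.571, 0.0, -1.168]
contact_force: [0.1, 0.1, 0.1]
opening: 0.0918
```

```bash
cat >> h.py <<'E'
from scipy.spatial.transform import Rotation as Ro
def want(p,yawdeg):
    s=robot.observe();R=Ro.from_euler("xyz",s["tool_rot"])
    G=Ro.from_euler("xyz",[-np.pi/2,0,np.radians(yawdeg)])
    print("t",round(float(s["time"]),2),"pos",np.round(s["tool_pos"],4),"rpy",np.degrees(s["tool_rot"]).round(2),"F",np.round(s["contact_force"],1),"open",round(float(s["opening"]),4))
    print("shift",R.inv().apply(np.array(p)-s["tool_pos"]).round(4),"turn",np.degrees((R.inv()*G).as_rotvec()).round(2))
E
python3 -c "
from h import *
want([.5175,.3145,.22],-77)"
```

```text
t 0.72 pos [0.4232 0.3635 0.2375] rpy [-9.003e+01  1.000e-02 -6.693e+01] F [0.1 0.1 0.1] open 0.0918
shift [0.082  0.0174 0.0675] turn [ 3.000e-02  1.007e+01 -1.000e-02]
```

Request:
apply_moves(plan=[[0.04,0.0,0.034,0,5,0,-1],[0.082,0.0,0.0675,0,10,0,-1],[0.082,0.02,0.0675,0,10,0,-1],[0.082,0.055,0.0675,0,10,0,-1],[0.082,0.088,0.0675,0,10,0,-0.6]])

```text
time: 1.35
tool_pos: [0.5162, 0.3159, 0.1482]
tool_rot: [-1.572, -0.0, -1.338]
contact_force: [0.1, -0.1, -0.0]
opening: 0.0859
```

Request:
apply_moves(plan=[[0,0,0,0,0,0,0],[0,0,0,0,0,0,0.5],[0,0,0,0,0,0,1],[0,0,0,0,0,0,1],[0,0,0,0,0,0,1]], squeeze=10)

```text
time: 1.98
tool_pos: [0.5164, 0.3164, 0.1503]
tool_rot: [-1.57, 0.0, -1.337]
contact_force: [-0.2, 0.8, 0.6]
opening: 0.0364
```

```bash
python3 -c "
from h import *
want([.5522,.3235,.148],-77)"
```

```text
t 1.98 pos [0.5164 0.3164 0.1503] rpy [-8.995e+01  1.000e-02 -7.660e+01] F [-0.2  0.8  0.6] open 0.0364
shift [0.0013 0.0023 0.0364] turn [-0.05  0.4  -0.01]
```

Request:
apply_moves(plan=[[0,0,0,0,0,0,1],[0,0,0,0,0,0,1],[0,0,0,0,0,0,1],[0,0,0,0,0,0,1],[0,0,0,0,0,0,1]], squeeze=10)

```text
time: 2.6
tool_pos: [0.5165, 0.3163, 0.1499]
tool_rot: [-1.57, 0.0, -1.337]
contact_force: [2.1, 0.9, 2.0]
opening: 0.0199
```

```bash
python3 -c "
from h import *
want([.5522,.3235,.150],-77)"
```

```text
t 2.6 pos [0.5165 0.3163 0.1499] rpy [-8.996e+01  1.000e-02 -7.661e+01] F [2.1 0.9 2. ] open 0.0199
shift [ 0.0013 -0.0001  0.0364] turn [-0.04  0.39 -0.01]
```

Request:
apply_moves(plan=[[0,0,0.007,0,0,0,1],[0,0,0.014,0,0,0,1],[0,0,0.021,0,0,0,1],[0,0,0.028,0,0,0,1],[0,0,0.0355,0,0,0,1]])

```text
time: 3.22
tool_pos: [0.5514, 0.3244, 0.1499]
tool_rot: [-1.571, -0.0, -1.337]
contact_force: [-2.5, -2.7, 5.2]
opening: 0.0201
```

```bash
python3 - <<'E'
from h import *
want([.5512,.3248,.150],-77)
t=cams.read_camera("top");s=cams.read_camera("scene")
a=cv2.resize(t[145:235,80:190],(550,450),interpolation=cv2.INTER_CUBIC);b=cv2.resize(s[130:205,330:415],None,fx=6,fy=6,interpolation=cv2.INTER_CUBIC)
c=np.zeros((450,550+b.shape[1],3),np.uint8);c[:,:550]=a;c[:b.shape[0],550:]=b
cv2.imwrite("pics/slid.png",cv2.resize(c,None,fx=.75,fy=.75))
E
```

```text
t 3.23 pos [0.5514 0.3244 0.1499] rpy [-8.999e+01 -1.000e-02 -7.661e+01] F [-2.5 -2.7  5.2] open 0.0201
shift [-0.0004 -0.0001 -0.0001] turn [-0.01  0.39  0.01]
```

View pics/slid.png

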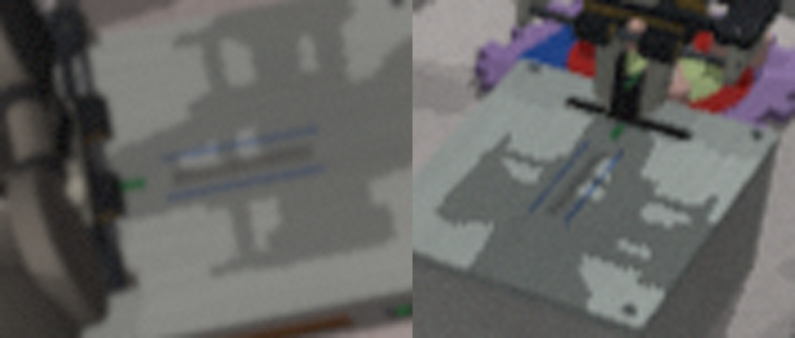

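The left half (top view) shows the slot now dark, with no orange in it. The right half shows the grip's line level with the green mark. I'll release the grip and lift.

Request:
apply_moves(plan=[[0,0,0,0,0,0,-0.1],[0,0,0,0,0,0,-0.1],[0,0,0,0,0,0,-0.1],[0,-0.03,0,0,0,0,-0.1],[0,-0.09,0,0,0,0,-0.1]])

```text
time: 3.95
tool_pos: [0.5495, 0.3239, 0.2378]
tool_rot: [-1.577, -0.001, -1.337]
contact_force: [1.1, 1.1, 0.1]
opening: 0.0506
```

```bash
python3 -c "
from h import *
want([.4735,-.2358,.239],-68)"
```

```text
t 3.95 pos [0.5495 0.3239 0.2378] rpy [-9.038e+01 -6.000e-02 -7.660e+01] F [1.1 1.1 0.1] open 0.0506
shift [ 0.5269  0.0007 -0.2036] turn [ 0.38 -8.6   0.03]
```

Request:
apply_moves(plan=[[0.055,0,-0.0212,0,-1.8,0,-0.1],[0.11,0,-0.0424,0,-3.6,0,-0.1],[0.165,0,-0.0637,0,-5.4,0,-0.1],[0.22,0,-0.085,0,-7,0,-0.1],[0.275,0,-0.1062,0,-8.6,0,-0.1]])

```text
time: 4.58
tool_pos: [0.5106, 0.0307, 0.2398]
tool_rot: [-1.57, -0.0, -1.186]
contact_force: [0.5, -0.2, -0.1]
opening: 0.0505
```

```bash
python3 - <<'E'
from h import *
want([.4735,-.2358,.239],-68)
t=cams.read_camera("top");s=cams.read_camera("scene");cv2.imwrite("pics/t2.png",t);cv2.imwrite("pics/s2.png",s)
for lo in((45,90,40),):
  print("green top",blobs(mask(t,lo,(85,255,255),(85,140,180,225)),2),"scene",blobs(mask(s,lo,(85,255,255),(345,135,400,185)),1))
g=blobs(mask(t,(45,90,40),(85,255,255),(85,140,180,225)),10)
for c,a in g: print("grip",onz("top",*c,.1655))
print("exp grip px",proj("top",[.5514,.3248,.1655]),proj("scene",[.5514,.3248,.1655]))
E
```

```text
t 4.58 pos [0.5106 0.0307 0.2398] rpy [-8.997e+01 -1.000e-02 -6.793e+01] F [ 0.5 -0.2 -0.1] open 0.0505
shift [ 0.233   0.0008 -0.1346] turn [-0.03  0.07  0.01]
green top [([102.2, 192.8], 30), ([114.5, 193.8], 4), ([95.5, 198.0], 2)] scene [([377.8, 148.0], 6), ([374.7, 159.0], 3)]
grip [0.55039356 0.32235767 0.1655    ]
exp grip px [101.25977103 192.38408223] [378.43690004 147.38175124]
```

Request:
apply_moves(plan=[[0.0466,0,-0.0269,0,0,0,-0.1],[0.0932,0,-0.0538,0,0,0,-0.1],[0.14,0,-0.081,0,0,0,-0.1],[0.187,0,-0.108,0,0,0,-0.1],[0.233,0,-0.1346,0,0,0,-0.1]])

```text
time: 5.3
tool_pos: [0.4737, -0.2351, 0.2398]
tool_rot: [-1.57, 0.0, -1.187]
contact_force: [1.1, -0.2, 0.4]
opening: 0.0509
```

Request:
apply_moves(plan=[[0,0,0,0,0,0,-0.1],[0,0.04,0,0,0,0,-0.1],[0,0.09,0,0,0,0,-0.1],[0,0.1,0,0,0,0,-0.1],[0,0.1,0,0,0,0,-0.1]])

```text
time: 5.92
tool_pos: [0.4743, -0.2334, 0.1402]
tool_rot: [-1.571, 0.0, -1.186]
contact_force: [-0.1, -0.0, 0.2]
opening: 0.0502
```

```bash
python3 - <<'E'
from h import *
want([.4735,-.2358,.086],-68)
t=cams.read_camera("top");s=cams.read_camera("scene")
a=cv2.resize(t[175:285,260:360],(400,440),interpolation=cv2.INTER_CUBIC);b=cv2.resize(s[190:290,200:300],(400,400),interpolation=cv2.INTER_CUBIC)
c=np.zeros((440,800,3),np.uint8);c[:,:400]=a;c[:400,400:]=b
cv2.imwrite("pics/pre.png",c)
E
```

```text
t 5.92 pos [ 0.4743 -0.2334  0.1402] rpy [-8.999e+01  1.000e-02 -6.795e+01] F [-0.1 -0.   0.2] open 0.0502
shift [ 0.002   0.0542 -0.0017] turn [-0.01  0.05 -0.01]
```

View pics/pre.png

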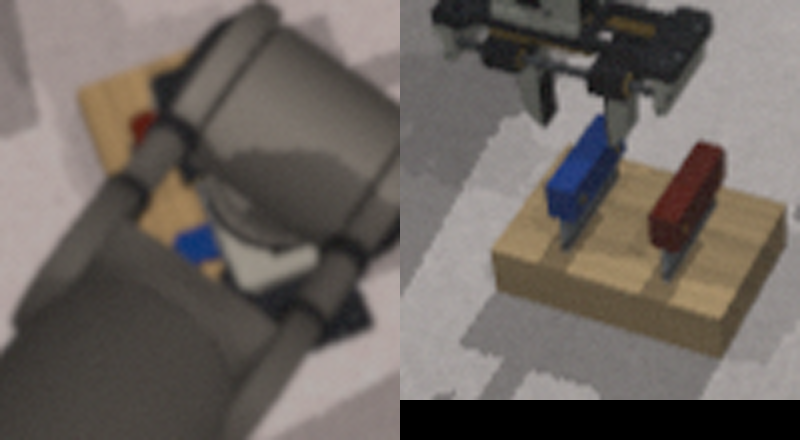

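The scene view shows the jaws straddling the blue handle (at (585,170) in the picture) with the red one clear. I'll descend and close lightly.

Request:
apply_moves(plan=[[0.002,0.02,-0.0017,0,0,0,-0.1],[0.002,0.04,-0.0017,0,0,0,-0.1],[0.002,0.054,-0.0017,0,0,0,-0.1],[0.002,0.054,-0.0017,0,0,0,0.5],[0.002,0.054,-0.0017,0,0,0,1]], squeeze=5)

```text
time: 6.65
tool_pos: [0.4735, -0.2369, 0.0866]
tool_rot: [-1.57, -0.001, -1.187]
contact_force: [0.1, -0.9, 0.6]
opening: 0.0348
```

Request:
apply_moves(plan=[[0,0,0,0,0,0,1],[0,0,0,0,0,0,1],[0,0,0,0,0,0,1],[0,0,0,0,0,0,1],[0,0,0,0,0,0,1]], squeeze=5)

```text
time: 7.28
tool_pos: [0.4736, -0.2368, 0.0865]
tool_rot: [-1.569, -0.002, -1.187]
contact_force: [2.9, 0.7, 5.8]
opening: 0.0256
```

```bash
python3 -c "
from h import *
want([.4735,-.2358,.086],-68)
print(robot.observe()['torque'].round(2))"
```

```text
t 7.28 pos [ 0.4736 -0.2368  0.0865] rpy [-89.91  -0.09 -68.01] F [2.9 0.7 5.8] open 0.0256
shift [-0.001   0.0005  0.0003] turn [-0.09 -0.01  0.09]
[ 0.25 -0.47 -0.03]
```

Request:
apply_moves(plan=[[0,0,0.0005,0,0,0,1],[0,0,0.0007,0,0,0,1],[0,0,0.0007,0,0,0,1],[0,0,0.0007,0,0,0,1],[0,0,0.0007,0,0,0,1]], squeeze=8)

```text
time: 7.9
tool_pos: [0.4742, -0.2366, 0.0865]
tool_rot: [-1.569, -0.002, -1.187]
contact_force: [1.7, 0.0, 5.6]
opening: 0.0251
```

Request:
apply_moves(plan=[[0,0,0,0,0,0,1],[0,0,0,0,0,0,1],[0,0,0,0,0,0,1],[0,0,0,0,0,0,1],[0,0,0,0,0,0,1]], squeeze=35)

```text
time: 8.52
tool_pos: [0.4746, -0.2365, 0.0865]
tool_rot: [-1.569, -0.002, -1.187]
contact_force: [3.2, 1.7, 5.7]
opening: 0.0246
```

```bash
python3 -c "
from h import *
want([.4735,-.2358,.086],-68)
print(robot.observe()['torque'].round(2))"
```

```text
t 8.53 pos [ 0.4746 -0.2365  0.0865] rpy [-89.87  -0.1  -68.02] F [3.2 1.7 5.7] open 0.0246
shift [-0.0011  0.0005 -0.0008] turn [-0.13 -0.02  0.1 ]
[ 0.43 -0.77  0.01]
```

Request:
apply_moves(plan=[[0,-0.004,0,0,0,0,1],[0,-0.01,0,0,0,0,1],[0,-0.02,0,0,0,0,1],[0,-0.03,0,0,0,0,1],[0,-0.045,0,0,0,0,1]])

```text
time: 9.15
tool_pos: [0.4726, -0.2361, 0.1307]
tool_rot: [-1.573, 0.002, -1.187]
contact_force: [0.1, -0.4, -0.5]
opening: 0.024
```

```bash
python3 -c "
from h import *
want([.573,.2285,.25],-77)
print(robot.observe()['torque'].round(2))"
```

```text
t 9.15 pos [ 0.4726 -0.2361  0.1307] rpy [-90.11   0.11 -67.99] F [ 0.1 -0.4 -0.5] open 0.024
shift [-0.3933 -0.1191  0.2669] turn [ 0.12  9.01 -0.1 ]
[-0.05 -0.02  0.02]
```

Request:
apply_moves(plan=[[0,-0.055,0,0,0,0,1],[-0.03,-0.11,0.02,0,2,0,1],[-0.075,-0.12,0.05,0,4,0,1],[-0.12,-0.12,0.08,0,6,0,1],[-0.165,-0.12,0.112,0,9,0,1]])

```text
time: 9.78
tool_pos: [0.5148, -0.0404, 0.2517]
tool_rot: [-1.572, -0.001, -1.346]
contact_force: [0.9, -0.2, -1.5]
opening: 0.024
```

```bash
python3 - <<'E'
from h import *
want([.573,.228,.25],-77)
for n,bx in(("top",(120,170,170,205)),("scene",(350,155,385,185))):
    i=cv2.imread(f"pics/{n[0]}2.png").astype(float)
    x0,y0,x1,y1=bx;b=(i[...,0]-i[...,2]);b=b-np.median(b[y0:y1,x0:x1]);w=np.where(b>12,b,0)[y0:y1,x0:x1]
    m=np.zeros(i.shape[:2],np.uint8);m[y0:y1,x0:x1]=(w>0)
    k,l=cv2.connectedComponents(m,connectivity=8)
    for c in range(1,k):
        v,u=np.nonzero(l==c)
        if len(u)<8: continue
        ww=w[v-y0,u-x0];P=np.array([onz(n,a,q,.13)[:2] for a,q in zip(u,v)])
        mu=(P*ww[:,None]).sum(0)/ww.sum();e,V=np.linalg.eigh(np.cov((P-mu).T,aweights=ww));d=V[:,1]*np.sign(V[1,1])
        s=(P-mu)@d;print(n,len(u),"centre",mu.round(4),"mid",(mu+d*(s.max()+s.min())/2).round(4),"yaw",np.degrees(np.arctan2(d[1],d[0])).round(2),"len",(s.max()-s.min()).round(4))
    cv2.imwrite(f"pics/m_{n}.png",m*255)
E
```

```text
t 9.78 pos [ 0.5148 -0.0404  0.2517] rpy [-9.005e+01 -5.000e-02 -7.713e+01] F [ 0.9 -0.2 -1.5] open 0.024
shift [-0.2487  0.0014  0.1165] turn [ 0.05 -0.13  0.05]
top 73 centre [0.5854 0.2359] mid [0.5849 0.2379] yaw 103.31 len 0.0842
top 83 centre [0.5579 0.2303] mid [0.5577 0.2312] yaw 102.76 len 0.0889
scene 29 centre [0.5614 0.2199] mid [0.5603 0.2244] yaw 103.24 len 0.108
scene 26 centre [0.588  0.2283] mid [0.5875 0.2305] yaw 102.99 len 0.1017
```

Request:
apply_moves(plan=[[-0.055,0,0.0257,0,0,0,1],[-0.11,0,0.0515,0,0,0,1],[-0.165,0,0.0773,0,0,0,1],[-0.22,0,0.103,0,0,0,1],[-0.2487,0,0.1165,0,0,0,1]])

```text
time: 10.4
tool_pos: [0.5725, 0.2294, 0.251]
tool_rot: [-1.572, -0.001, -1.342]
contact_force: [1.1, -0.5, -1.6]
opening: 0.0242
```

Request:
apply_moves(plan=[[0,0,0,0,0,0,1],[0,0.012,0,0,0,0,1],[0,0.024,0,0,0,0,1],[0,0.034,0,0,0,0,1],[0,0.034,0,0,0,0,1]])

```text
time: 11.02
tool_pos: [0.5727, 0.2263, 0.2155]
tool_rot: [-1.573, -0.0, -1.345]
contact_force: [-0.2, 0.7, -1.7]
opening: 0.0238
```

```bash
python3 - <<'E'
from h import *
want([.573,.228,.2165],-77)
p=robot.observe()["tool_pos"]
s=cams.read_camera("scene");cv2.imwrite("pics/s3.png",s);t=cams.read_camera("top");cv2.imwrite("pics/t3.png",t)
cv2.imwrite("pics/s3c.png",cv2.resize(s[95:195,320:420],(600,600),interpolation=cv2.INTER_CUBIC))
m=mask(s,(105,110,40),(130,255,255),(330,100,410,175));print(blobs(m,8))
h=np.array([-.2248,.9744,0])
for nm,d in(("handle c",.0055),("edge",-.0765)):
  for k in(-.045,0,.045): print(nm,k,proj("scene",p+h*k+[0,0,d]).round(1))
for k in(-.046,0,.046): print("slot",proj("scene",np.array([.573,.228,.13])+h*k).round(1))
E
```

```text
t 11.03 pos [0.5727 0.2263 0.2155] rpy [-9.014e+01 -1.000e-02 -7.706e+01] F [-0.2  0.7 -1.7] open 0.0238
shift [-0.0016 -0.001   0.0007] turn [ 0.14 -0.06  0.01]
[([338.7, 107.7], 311), ([356.7, 141.2], 13), ([365.6, 148.2], 151)]
handle c -0.045 [362.5 153.6]
handle c 0 [368.1 147.1]
handle c 0.045 [373.5 140.8]
edge -0.045 [360.1 174.5]
edge 0 [365.6 167.8]
edge 0.045 [370.9 161.4]
slot [360.1 176.7]
slot [365.7 169.8]
slot [371.1 163.2]
```

View pics/s3c.png

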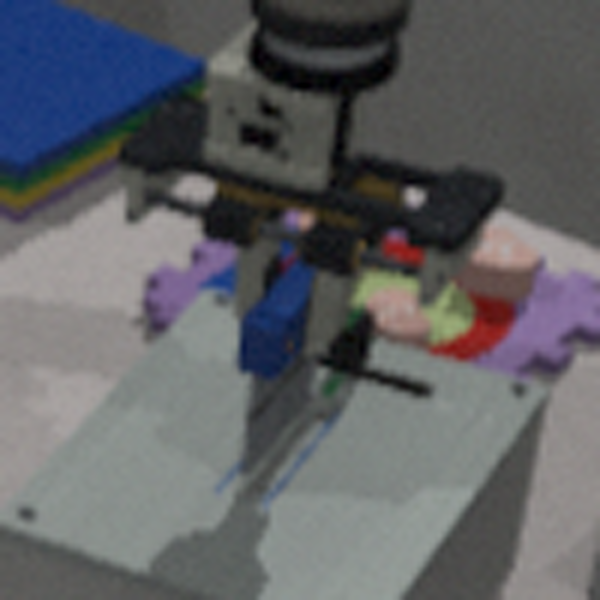

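The picture shows the blade's near lower corner at (243,480), directly above the slot's near end (about (246,495)) and midway between the blue lines. I'll correct by 1.5 mm and descend slowly.

Request:
apply_moves(plan=[[-0.0015,0,0.0006,0,0,0,1],[-0.0015,0.003,0.0006,0,0,0,1],[-0.0015,0.006,0.0006,0,0,0,1],[-0.0015,0.009,0.0006,0,0,0,1],[-0.0015,0.011,0.0006,0,0,0,1]])

```text
time: 11.75
tool_pos: [0.5734, 0.2287, 0.2059]
tool_rot: [-1.571, 0.0, -1.344]
contact_force: [-2.0, -0.7, 8.0]
opening: 0.0235
```

```bash
python3 -c "
from h import *
want([.573,.228,.2],-77)
print(robot.observe()['torque'].round(2))"
```

```text
t 11.75 pos [0.5734 0.2287 0.2059] rpy [-89.99   0.   -77.  ] F [-2.  -0.7  8. ] open 0.0235
shift [ 0.0006  0.0059 -0.0006] turn [-0.01 -0.   -0.  ]
[-0.27  0.62 -0.03]
```

Request:
apply_moves(plan=[[0,-0.001,-0.0005,0,0,0,1],[0,-0.001,-0.001,0,0,0,1],[0,0,-0.0012,0,0,0,1],[0,0.0015,-0.0012,0,0,0,1],[0,0.0015,-0.0012,0,0,0,1]])

```text
time: 12.38
tool_pos: [0.5724, 0.2285, 0.206]
tool_rot: [-1.569, 0.0, -1.344]
contact_force: [-2.8, -1.0, 8.9]
opening: 0.0239
```

```bash
python3 -c "
from h import *
want([.573,.228,.2],-77)
print(robot.observe()['torque'].round(2))"
```

```text
t 12.38 pos [0.5724 0.2285 0.206 ] rpy [-89.89   0.   -77.  ] F [-2.8 -1.   8.9] open 0.0239
shift [0.0007 0.006  0.0005] turn [-0.11  0.   -0.  ]
[-0.34  0.71 -0.01]
```

```bash
python3 - <<'E'
from h import *
s=cams.read_camera("scene");cv2.imwrite("pics/s4.png",s)
a=cv2.resize(s[130:190,335:395],(600,600),interpolation=cv2.INTER_CUBIC)
cv2.imwrite("pics/s4c.png",cv2.convertScaleAbs(a,alpha=1.4,beta=10))
h=np.array([-.2248,.9744,0]);o=np.array([335,130])
for k in(-.046,.046): print("slot",((proj("scene",np.array([.573,.228,.13])+h*k)-o)*10).round(0))
E
```

```text
slot [251. 467.]
slot [361. 332.]
```

View pics/s4c.png

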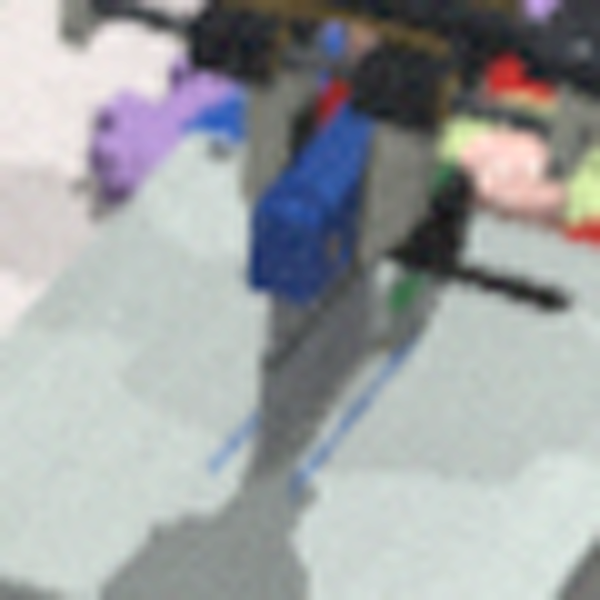

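The picture shows the blade's near corner at about (256,467), within 1–2 mm of the slot's end (about (257–262,470)). It is resting on the lid or bevel. I'll probe small offsets along the slot's x with a light load.

Request:
apply_moves(plan=[[0,-0.003,0,0,0,0,1],[0,-0.003,0.0022,0,0,0,1],[0,-0.001,0.0022,0,0,0,1],[0,0,0.0022,0,0,0,1],[0,0,0.0022,0,0,0,1]])

```text
time: 13.05
tool_pos: [0.5748, 0.2289, 0.2052]
tool_rot: [-1.569, 0.0, -1.344]
contact_force: [-0.4, -1.2, 5.7]
opening: 0.0239
```

Request:
apply_moves(plan=[[0,-0.003,0,0,0,0,1],[0,-0.003,0.001,0,0,0,1],[0,-0.001,0.001,0,0,0,1],[0,0,0.001,0,0,0,1],[0,0,0.001,0,0,0,1]])

```text
time: 13.68
tool_pos: [0.5756, 0.2292, 0.2052]
tool_rot: [-1.569, 0.0, -1.344]
contact_force: [-1.5, -1.2, 6.3]
opening: 0.0238
```

Request:
apply_moves(plan=[[0,-0.003,0,0,0,0,1],[0,-0.003,-0.0042,0,0,0,1],[0,-0.001,-0.0042,0,0,0,1],[0,0,-0.0042,0,0,0,1],[0,0,-0.0042,0,0,0,1]])

```text
time: 14.3
tool_pos: [0.5707, 0.2282, 0.206]
tool_rot: [-1.57, 0.0, -1.344]
contact_force: [-5.9, -1.1, 11.7]
opening: 0.0242
```

Request:
apply_moves(plan=[[0,-0.003,0,0,0,0,1],[0.002,-0.003,0.0042,0,0,0,1],[0.002,-0.001,0.0042,0,0,0,1],[0.002,0,0.0042,0,0,0,1],[0.002,0,0.0042,0,0,0,1]])

```text
time: 14.92
tool_pos: [0.5765, 0.2271, 0.2058]
tool_rot: [-1.568, -0.0, -1.344]
contact_force: [-2.1, -1.4, 9.0]
opening: 0.0237
```

Request:
apply_moves(plan=[[0,-0.003,0,0,0,0,1],[-0.004,-0.003,0,0,0,0,1],[-0.004,-0.001,0,0,0,0,1],[-0.004,0,0,0,0,0,1],[-0.004,0,0,0,0,0,1]])

```text
time: 15.55
tool_pos: [0.575, 0.2315, 0.2054]
tool_rot: [-1.569, 0.001, -1.344]
contact_force: [-1.9, -0.2, 8.2]
opening: 0.0241
```

Request:
apply_moves(plan=[[0,-0.003,0,0,0,0,1],[0.0017,-0.003,0.0,0,0,0,1],[0.0017,-0.001,0.0,0,0,0,1],[0.0017,0.001,0.0,0,0,0,1],[0.0017,0.002,0.0,0,0,0,1]])

```text
time: 16.18
tool_pos: [0.5758, 0.2292, 0.2045]
tool_rot: [-1.568, -0.0, -1.344]
contact_force: [-3.8, -3.3, 16.3]
opening: 0.024
```

Request:
apply_moves(plan=[[0,0,0,0,0,0,1],[0,0,0,0,0,0,1],[0,0,0.0005,0,0,0,1],[0,0,0.001,0,0,0,1],[0,0,0.001,0,0,0,1]])

```text
time: 16.8
tool_pos: [0.576, 0.2292, 0.2045]
tool_rot: [-1.57, -0.0, -1.344]
contact_force: [-5.2, -4.4, 15.0]
opening: 0.0236
```

```bash
python3 -c "
from h import *
want([.573,.228,.2],-77)
print(robot.observe()['torque'].round(2))"
```

```text
t 16.8 pos [0.576  0.2292 0.2045] rpy [-8.995e+01 -2.000e-02 -7.701e+01] F [-5.2 -4.4 15. ] open 0.0236
shift [ 0.0005  0.0045 -0.0032] turn [-0.05 -0.01  0.02]
[-0.38  1.5   0.1 ]
```

Request:
apply_moves(plan=[[0.0005,-0.001,-0.001,0,0,0,1],[0.001,-0.001,-0.0015,0,0,0,1],[0.001,0,-0.002,0,0,0,1],[0.001,0.0,-0.002,0,0,0,1],[0.001,0.0,-0.002,0,0,0,1]])

```text
time: 17.42
tool_pos: [0.5755, 0.2286, 0.2045]
tool_rot: [-1.567, 0.001, -1.344]
contact_force: [-1.5, -0.9, 10.6]
opening: 0.0236
```

Request:
apply_moves(plan=[[0,0,-0.0005,0,0,0,1],[0.0,0,-0.001,0,0,0,1],[0.0,0,-0.001,0,0,0,1],[0.0,0.0,-0.001,0,0,0,1],[0.0,0.0,-0.001,0,0,0,1]])

```text
time: 18.05
tool_pos: [0.5751, 0.2285, 0.2045]
tool_rot: [-1.565, 0.001, -1.344]
contact_force: [-0.3, 0.0, 10.7]
opening: 0.0235
```

```bash
python3 -c "
from h import *
want([.573,.228,.2],-77)
print(robot.observe()['torque'].round(2))"
```

```text
t 18.05 pos [0.5751 0.2285 0.2045] rpy [-8.967e+01  5.000e-02 -7.703e+01] F [-0.3  0.  10.7] open 0.0235
shift [ 0.0001  0.0045 -0.0022] turn [-0.33 -0.03 -0.05]
[ 0.33  0.   -0.04]
```

Request:
apply_moves(plan=[[0.0005,0,0,0,0,0,1],[0.001,0,0,0,0,0,1],[0.0015,0,0,0,0,0,1],[0.0015,0,0,0,0,0,1],[0.0015,0.0,0,0,0,0,1]])

```text
time: 18.68
tool_pos: [0.5753, 0.2275, 0.2041]
tool_rot: [-1.565, 0.002, -1.344]
contact_force: [-0.2, 1.3, 7.5]
opening: 0.0236
```

Request:
apply_moves(plan=[[0,0,0,0,0.5,0,1],[0,0,0,0,1,0,1],[0,0,0,0,1.5,0,1],[0,0,0,0,1.5,0,1],[0,0.0,0,0,1.5,0,1]])

```text
time: 19.3
tool_pos: [0.5748, 0.2274, 0.2041]
tool_rot: [-1.567, 0.002, -1.37]
contact_force: [0.6, 1.6, 9.1]
opening: 0.0237
```

Request:
apply_moves(plan=[[0,0,0,0,-1,0,1],[0,0,0,0,-2,0,1],[0,0,0,0,-3,0,1],[0,0,0,0,-3,0,1],[0,0.0,0,0,-3,0,1]])

```text
time: 19.92
tool_pos: [0.5751, 0.2274, 0.2041]
tool_rot: [-1.566, 0.001, -1.318]
contact_force: [0.8, 0.9, 8.1]
opening: 0.0239
```

```bash
python3 -c "
from h import *
want([.573,.228,.2],-77)
print(robot.observe()['torque'].round(2))"
```

```text
t 19.93 pos [0.5751 0.2274 0.2041] rpy [-8.972e+01  8.000e-02 -7.554e+01] F [0.8 0.9 8.1] open 0.0239
shift [-0.0011  0.0041 -0.0019] turn [-0.28  1.46 -0.09]
[ 0.58  0.06 -0.18]
```

Request:
apply_moves(plan=[[0.0005,0,0,0,1,0,1],[0.001,0,0,0,1.5,0,1],[0.0015,0,0,0,1.5,0,1],[0.0015,0,0,0,1.5,0,1],[0.0015,0.0,0,0,1.5,0,1]])

```text
time: 20.55
tool_pos: [0.5749, 0.2261, 0.2035]
tool_rot: [-1.568, 0.002, -1.344]
contact_force: [-0.1, 2.9, 7.1]
opening: 0.0239
```

Request:
apply_moves(plan=[[0.0005,0,0,0,0,0,1],[0.001,0,0,0,0,0,1],[0.001,0.001,0,0,0,0,1],[0.001,0.001,0,0,0,0,1],[0.001,0.001,0,0,0,0,1]])

```text
time: 21.18
tool_pos: [0.575, 0.2241, 0.2009]
tool_rot: [-1.57, -0.0, -1.344]
contact_force: [4.4, 0.5, -4.0]
opening: 0.0237
```

```bash
python3 -c "
from h import *
want([.573,.228,.2],-77)
print(robot.observe()['torque'].round(2))"
```

```text
t 21.18 pos [0.575  0.2241 0.2009] rpy [-89.96  -0.   -77.01] F [ 4.4  0.5 -4. ] open 0.0237
shift [-0.0043  0.0009 -0.001 ] turn [-0.04 -0.01  0.  ]
[ 0.11 -0.97 -0.06]
```

The blade has dropped in (z 0.2009, no upward force). I'll relieve the side force and lower it in steps.

Request:
apply_moves(plan=[[0,0,0.0005,0,0,0,1],[0,0.001,0.001,0,0,0,1],[0,0.003,0.001,0,0,0,1],[0,0.005,0.001,0,0,0,1],[0,0.006,0.001,0,0,0,1]])

```text
time: 21.8
tool_pos: [0.5752, 0.2244, 0.1949]
tool_rot: [-1.572, 0.0, -1.344]
contact_force: [0.7, -0.2, -0.9]
opening: 0.0234
```

```bash
python3 -c "
from h import *
want([.573,.228,.1665],-77)
print(robot.observe()['torque'].round(2))"
```

```text
t 21.8 pos [0.5752 0.2244 0.1949] rpy [-9.005e+01  1.000e-02 -7.700e+01] F [ 0.7 -0.2 -0.9] open 0.0234
shift [-0.004   0.0284 -0.0013] turn [ 0.05  0.   -0.01]
[ 0.02 -0.08 -0.09]
```

Request:
apply_moves(plan=[[0,0.002,0,0,0,0,1],[0,0.004,0,0,0,0,1],[0,0.006,0,0,0,0,1],[0,0.008,0,0,0,0,1],[0,0.01,0,0,0,0,1]])

```text
time: 22.42
tool_pos: [0.5754, 0.2244, 0.185]
tool_rot: [-1.571, 0.0, -1.344]
contact_force: [0.3, -0.3, -0.7]
opening: 0.024
```

Request:
apply_moves(plan=[[0,0.003,0,0,0,0,1],[0,0.006,0,0,0,0,1],[0,0.009,0,0,0,0,1],[0,0.012,0,0,0,0,1],[0,0.013,0,0,0,0,1]])

```text
time: 23.05
tool_pos: [0.5754, 0.2243, 0.172]
tool_rot: [-1.571, 0.0, -1.344]
contact_force: [-0.1, -0.2, -1.4]
opening: 0.0237
```

```bash
python3 - <<'E'
from h import *
want([.575,.2243,.1665],-77)
print(robot.observe()['torque'].round(2))
s=cams.read_camera("scene");cv2.imwrite("pics/s5.png",s)
a=cv2.resize(s[135:190,335:395],(660,605),interpolation=cv2.INTER_CUBIC)[:600]
cv2.imwrite("pics/s5c.png",cv2.convertScaleAbs(a,alpha=1.4,beta=10))
E
```

```text
t 23.05 pos [0.5754 0.2243 0.172 ] rpy [-90.02   0.   -77.  ] F [-0.1 -0.2 -1.4] open 0.0237
shift [-0.      0.0055 -0.0004] turn [ 0.02 -0.   -0.  ]
[-0.13  0.05  0.06]
```

View pics/s5c.png

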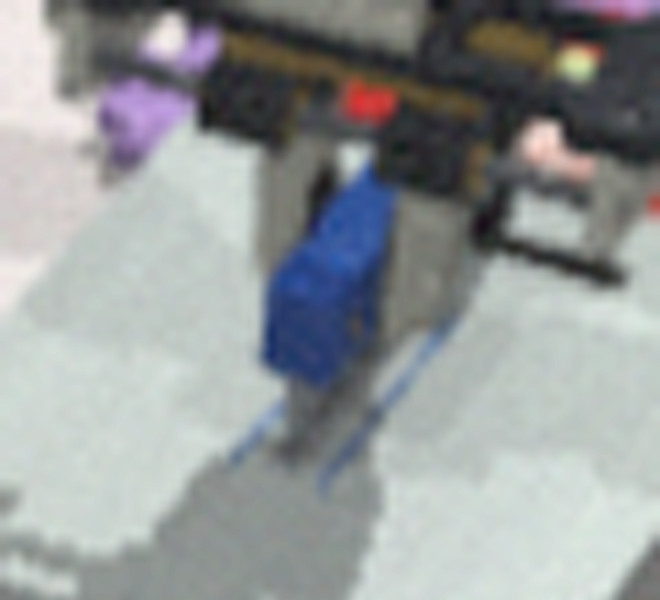

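The picture shows the blade standing in the slot between the blue lines, with the handle about 30 mm above the lid (handle bottom near (305,380), blade meets lid near (290,458)). About 5.7 mm to go.

Request:
apply_moves(plan=[[0,0.002,0,0,0,0,1],[0,0.004,0,0,0,0,1],[0,0.0057,0,0,0,0,1],[0,0.0057,0,0,0,0,1],[0,0.0057,0,0,0,0,1]])

```text
time: 23.72
tool_pos: [0.5755, 0.2244, 0.1666]
tool_rot: [-1.571, 0.0, -1.344]
contact_force: [-0.6, -0.1, -1.1]
opening: 0.0238
```

```bash
python3 - <<'E'
from h import *
want([.575,.2243,.1663],-77)
p=robot.observe()["tool_pos"]
s=cams.read_camera("scene");t=cams.read_camera("top")
c=np.zeros((600,800,3),np.uint8)
a=cv2.resize(s[140:190,340:390],(600,600),interpolation=cv2.INTER_CUBIC)
c[:,:600]=a;b=cv2.resize(t[140:240,80:180],(200,200));c[:200,600:]=b
cv2.imwrite("pics/s6c.png",cv2.convertScaleAbs(c,alpha=1.5,beta=15))
h=np.array([-.2248,.9744,0]);x=np.array([.9744,.2248,0])
f=lambda q:((proj("scene",q)-[340,140]+.5)*12-.5).round(0)
q=np.array([p[0],p[1],0])
print("slot near end",f(q-h*.045+[0,0,.13]),"handle bottom corners",f(q-h*.045-x*.012+[0,0,.155]),f(q-h*.045+x*.012+[0,0,.155]))
print("handle top corners",f(q-h*.045-x*.012+[0,0,.189]),f(q-h*.045+x*.012+[0,0,.189]))
print("green",blobs(mask(s,(45,90,40),(85,255,255),(345,135,400,185)),1))
E
```

```text
t 23.73 pos [0.5755 0.2244 0.1666] rpy [-89.99   0.   -77.  ] F [-0.6 -0.1 -1.1] open 0.0238
shift [-0.      0.0003 -0.0005] turn [-0.01 -0.   -0.  ]
slot near end [247. 453.] handle bottom corners [216. 366.] [296. 392.]
handle top corners [227. 263.] [309. 288.]
green []
```

View pics/s6c.png

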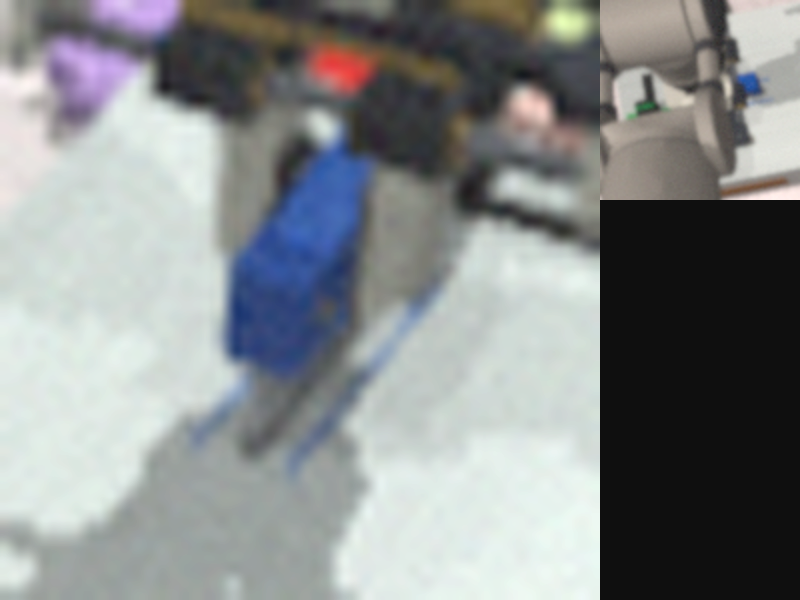

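The blade meets the lid at (248,450), where a dark stripe runs along the slot. The handle bottom is near (257,369), clear of the lid. By the arm the line is about 0.3 mm high; by eye it may be slightly more. I'll lower 0.6 mm, then check the bystanders.

Request:
apply_moves(plan=[[0,0.0003,0,0,0,0,1],[0,0.0006,0,0,0,0,1],[0,0.0006,0,0,0,0,1],[0,0.0006,0,0,0,0,1],[0,0.0006,0,0,0,0,1]])

```text
time: 24.45
tool_pos: [0.5755, 0.2244, 0.166]
tool_rot: [-1.571, 0.0, -1.344]
contact_force: [0.7, -0.9, -0.7]
opening: 0.0238
```

```bash
python3 - <<'E'
from h import *
want([.575,.2243,.1663],-77)
t=cams.read_camera("top");t0=cv2.imread("pics/top0.png")
for i in(t0,t):
    bx=(270,175,350,265);print("red",blobs(mask(i,(0,120,40),(8,255,200),bx)|mask(i,(172,120,40),(180,255,200),bx),20),
      "bottles",blobs(mask(i,(100,120,40),(130,255,255),(395,180,450,265)),20),blobs(mask(i,(45,90,20),(90,255,255),(395,180,460,265)),20),
      "green grip",blobs(mask(i,(45,90,40),(85,255,255),(85,140,130,225)),5))
robot.hand_in()
E
```

```text
t 24.45 pos [0.5755 0.2244 0.166 ] rpy [-89.99   0.   -77.  ] F [ 0.7 -0.9 -0.7] open 0.0238
shift [-0.     -0.0003 -0.0005] turn [-0.01 -0.   -0.  ]
red [([308.7, 202.8], 265)] bottles [([419.0, 200.6], 193)] [([424.6, 245.3], 281)] green grip [([104.2, 205.9], 31)]
red [([309.0, 202.7], 268)] bottles [([419.0, 200.6], 191)] [([424.6, 245.4], 295)] green grip [([102.3, 192.7], 29)]
the job is handed in; nothing more can be done
```

The job was handed in at 24.5 s. The shutter grip stands at the green marks and the blue scraper's blade is through the slot, upright and still held by the handle.

- **Shutter:** I slid the grip about 35 mm. It measured within about 1.5 mm of the marks, and the blade passed the shutter plate with no added force.
- **Insertion:** the first try landed on the bevel, about 2 mm off along x and 4 mm along y. I found the slot by probing with about 16 N at most, and the blade then went down freely.
- **Blade depth:** at hand-in the tool height was 0.166 m. From the tool heights at the grasp and at first contact with the lid, that puts the black line within about 0.5 mm of the lid.
- **Handle:** by the tool height its underside is about 25 mm above the lid.
- **Forces:** only about 1 N remains at the wrist, roughly the scraper's own weight.
- **Left alone:** in the top view the red scraper and both bottles are within 0.3 pixel of where they started.

**Checks that disagreed:** the close scene picture suggested the line might sit up to 3 mm higher than the tool height gave. The picture before it suggested about 2 mm the other way. I trusted the arm's measurements and lowered the blade a final 0.6 mm; I did not take another close picture after that.

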